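# Close the full offcut bin and tip the tray into the other

## Robot

A 6-joint arm with a two-finger parallel gripper is mounted at the origin on the work surface. World frame = base frame: x ahead of the robot, y to its left, z up, the work surface at z = 0. Lengths are in m, angles in rad, forces in N, time in s.
With the tool pointing down it reaches from about 0.35 to 0.925 m from the base axis. Payload 6.4 kg.
Tool frame: the origin (TCP) lies midway between the tips of the shut fingers; the grasp point (between the pads) lies 19 mm behind it; z points along the fingers, y is the line along which they close (so a half turn about z gives the same grasp; the last joint's range is limited). The gripper opens to 94 mm and grips with 3 to 60 N. Pads are 16 mm wide; open, the fingers measure 119 mm over their backs; the gripper's body (75 mm by 177 mm) begins 78 mm behind the grasp point.
Start: joints at [1.07, 0.245, 1.558, -0, 1.339, -0.174], TCP at [0.209, 0.616, 0.205] pointing down, gripper open.
Joint ranges: [-3.13, 3.13], [-1.02, 2.26], [0.13, 2.54], [-0.95, 4.09], [0.21, 2.88], [-2.74, 2.74]. Speed limits (rad/s): [2.57, 2.57, 3.14, 3.14, 3.14, 3.14].

## Interface

Orientations are given as a 3x3 rotation matrix whose columns are the frame's x, y, z axes.
In Python, from rig import r, imaging, close_job gives the robot as it stands. The module is installed in compiled form; this text tells all that it offers.
- The arm moves only by the tool carry_out, never from a script. Its argument "moves" is text: rows parted by semicolons, each of 7 numbers parted by spaces: the opening, from 0 (shut) to 1 (fully open), then the shift along the tool's x, y, z in units of 100 mm (1.0 is 100 mm), then the turn, a rotation vector about the tool's x, y, z in units of pi/4 rad (1.0 is pi/4 rad). A call has 1 to 12 rows; each row shifts and turns the commanded pose from where the row before left it, along the tool's axes as they then stand; what a row does not reach is not made up. A row lasts 1/10 s, in which the tool goes at most 50 mm and 8.59 degrees, less where a joint would pass 70% of its speed; a pose out of reach is approached as far as the arm can. A call with a number of a shift or a turn outside -1 to 1 is refused whole. A call with a gripper value outside its range is refused whole. The fingers move at their own pace and stop on an object; "grip_force" is the grip in N (left out, the last holds). Time passes only in rows, so rows that do not move let the fingers close. It gives the time, the measured TCP pose, the force, the opening and the grip force at its end, in the units of the state.
- r.sense(): the state, without advancing time (a new reading comes with each control period).
- imaging.grab_frame(name): name is "scene" or "top" or "wrist"; returns the picture (420x560x3 uint8, blue, green, red); there is no depth.
- imaging.camera_params(name): a dict with "fx", "fy", "cx", "cy" (pixels), "k1" (the pictures are not rectified: a ray, as slopes to the right and down, at radius r is drawn at 1 + k1 r^2 times it, then the intrinsics apply), "R" (3x3) and "t" (3): a world point X has camera coordinates R X + t. Camera axes: x right, y down, z forward; pixel columns grow to the right and rows downward; lengths in m; the calibration is good to about 2 mm. A picture is of the moment at which its call begins: read the wrist's pose just before it. camera_params takes no time and is no camera call; for the wrist camera it gives the pose at the moment of the call.
- close_job(): hands the job in; it is judged then, once.
The state is a dict: "time": time; "joints": joint angles; "joint_vel": joint speeds; "tau": joint torques, N m; "ee_pos": TCP position; "eef_rot": TCP orientation; "ft_force": force on the tool from outside, world axes, zero at the start; "torque": the same for the moment, N m; "finger_gap": opening from 0.0 (shut) to 1.0 (fully open); "grasp_force": force on a finger pad.
Only numpy, scipy, OpenCV 4.12 (cv2) and the standard library are available. Lean on these libraries where they do the work, as an engineer would, in place of code of your own. Each camera call takes 0.05 s, during which the arm holds its last target. There are 200 camera calls.

## Task

Two offcut bins stand on the bench: one is full, the other nearly empty. First put the loose lid squared and centred on the full bin and let go of it; then carry the tray of offcuts to the other bin, tip all three offcuts into it, and set the empty tray upright back on its mat. Leave the tools, the glue and everything else on the bench where they are.

Things in the scene. Friction and masses are not known exactly. Their poses are not given: they have to be found in the camera images.
- bin_a: Open-topped plywood offcut bin, 170 (its x) x 150 (its y) x 120 mm high, walls and floor 6 mm, fixed to the bench, standing to the robot's left at y > 0; the same as bin_b. Origin: centre of its underside, on the bench. z up.
- bin_b: The other, identical plywood bin, to the robot's right at y < 0: 170 (its x) x 150 (its y) x 120 mm, walls 6 mm, fixed. Origin: centre of its underside. z up.
- heap: Pile of wood offcuts that fills one of the two bins nearly to the rim (top about 15 mm below the rim); fixed. Origin: underside of the pile at the centre of whichever bin it fills.
- stray: One flat offcut, 90 x 40 x 20 mm, lying on the floor of the other bin, which is otherwise empty. Origin: centre of its underside.
- lid: Loose flat plywood bin lid, 200 (its x) x 180 (its y) x 8 mm, 250 g, with an upright wooden grip bar in the middle of its top: 18 mm thick (x), 100 mm long (y), 34 mm high, so 42 mm over all. It fits either bin, overhanging its rim by 15 mm all round. Lies flat on the bench at first. Origin: centre of its underside.
- tray: Metal tray, 180 (its x) x 96 (its y) mm, 300 g, floor 4 mm; walls 45 mm high at both sides and its +x end; the -x end is open: parts slide out when it is tipped down. Across its middle, along y, a wooden carrying bar between two uprights: 16 mm thick (x), 88 long, 26 high, its centre 111 mm above the underside (top 124). Origin: centre of its underside.
- mat: Black rubber mat, 220 (its x) x 150 (its y) x 4 mm, fixed to the bench; the tray stands on it at first. Origin: centre of its underside.
- offcut_1: Rectangular wood offcut, 70 x 35 x 28 mm, about 45 g, one of the three lying in the tray. Origin: centre of the face that is underneath at the start.
- offcut_2: Rectangular wood offcut, 70 x 35 x 28 mm, about 45 g, one of the three lying in the tray. Origin: centre of the face that is underneath at the start.
- offcut_3: Rectangular wood offcut, 70 x 35 x 28 mm, about 45 g, one of the three lying in the tray. Origin: centre of the face that is underneath at the start.
- clamp: Bystander, not to be disturbed. Steel bar clamp lying on the bench, 260 x 110 x 28 mm, bar along its x. Origin: under the middle of its bar.
- sanding_block: Bystander, not to be disturbed. Cork sanding block, 110 x 65 x 30 mm. Origin: centre of its underside.
- glue: Bystander, not to be disturbed. White glue bottle, 64 mm in diameter, 170 mm high. Origin: centre of its underside.
- sander: Bystander, not to be disturbed. Round orbital sander, 124 mm in diameter, 128 mm high, a dust spout 130 mm out along its x. Origin: centre of its underside.
Mind the look-alikes: they are no part of the job. Leave any green, red or yellow look-alike of the offcut_1 alone.

How it is judged:
On the way, in this order (a step that is already met when the one before it is completed fails the run):
1. the lid lies on the full bin, centred and square, released (((horizontal distance between heap and bin_a below 0.07 m and horizontal distance between lid and bin_a below 0.02 m and angle between the x axis of lid and the x axis of bin_a, either way round below 0.15 rad and angle between lid's own z axis and vertical below 0.06 rad and height (world z) of lid between 0.112 and 0.13 m and contact force between lid and the fingers below 0.1 N) or (horizontal distance between heap and bin_b below 0.07 m and horizontal distance between lid and bin_b below 0.02 m and angle between the x axis of lid and the x axis of bin_b, either way round below 0.15 rad and angle between lid's own z axis and vertical below 0.06 rad and height (world z) of lid between 0.112 and 0.13 m and contact force between lid and the fingers below 0.1 N))), for 0.2 s.
2. the tray is tipped over the other bin (((horizontal distance between heap and bin_a below 0.07 m and angle between tray's own z axis and vertical above 0.45 rad and horizontal distance between tray and bin_b below 0.2 m and height (world z) of tray above 0.1 m) or (horizontal distance between heap and bin_b below 0.07 m and angle between tray's own z axis and vertical above 0.45 rad and horizontal distance between tray and bin_a below 0.2 m and height (world z) of tray above 0.1 m))), for 0.1 s.
3. all three offcuts lie in the other bin (((horizontal distance between heap and bin_a below 0.07 m and x of offcut_1 in the frame of bin_b between -0.085 and 0.085 m and y of offcut_1 in the frame of bin_b between -0.075 and 0.075 m and z of each of offcut_1, offcut_2, offcut_3 in the frame of bin_b below 0.11 m and linear speed of each of offcut_1, offcut_2, offcut_3 below 0.03 m/s and x of offcut_2 in the frame of bin_b between -0.085 and 0.085 m and y of offcut_2 in the frame of bin_b between -0.075 and 0.075 m and x of offcut_3 in the frame of bin_b between -0.085 and 0.085 m and y of offcut_3 in the frame of bin_b between -0.075 and 0.075 m) or (horizontal distance between heap and bin_b below 0.07 m and x of offcut_1 in the frame of bin_a between -0.085 and 0.085 m and y of offcut_1 in the frame of bin_a between -0.075 and 0.075 m and z of each of offcut_1, offcut_2, offcut_3 in the frame of bin_a below 0.11 m and linear speed of each of offcut_1, offcut_2, offcut_3 below 0.03 m/s and x of offcut_2 in the frame of bin_a between -0.085 and 0.085 m and y of offcut_2 in the frame of bin_a between -0.075 and 0.075 m and x of offcut_3 in the frame of bin_a between -0.085 and 0.085 m and y of offcut_3 in the frame of bin_a between -0.075 and 0.075 m))), for 0.2 s.
At the end, for the whole second after the job is handed in: The lid lies flat and released on the rim of the full bin, within 20 mm of its centre and 0.15 rad of square; the three offcuts rest inside the other bin below its rim; the tray stands upright on its mat, within 45 mm of the mat's centre; all at rest (((horizontal distance between heap and bin_a below 0.07 m and horizontal distance between lid and bin_a below 0.02 m and angle between the x axis of lid and the x axis of bin_a, either way round below 0.15 rad and angle between lid's own z axis and vertical below 0.06 rad and height (world z) of lid between 0.112 and 0.13 m and contact force between lid and the fingers below 0.1 N) or (horizontal distance between heap and bin_b below 0.07 m and horizontal distance between lid and bin_b below 0.02 m and angle between the x axis of lid and the x axis of bin_b, either way round below 0.15 rad and angle between lid's own z axis and vertical below 0.06 rad and height (world z) of lid between 0.112 and 0.13 m and contact force between lid and the fingers below 0.1 N)) and ((horizontal distance between heap and bin_a below 0.07 m and x of offcut_1 in the frame of bin_b between -0.085 and 0.085 m and y of offcut_1 in the frame of bin_b between -0.075 and 0.075 m and z of each of offcut_1, offcut_2, offcut_3 in the frame of bin_b below 0.11 m and linear speed of each of offcut_1, offcut_2, offcut_3 below 0.03 m/s and x of offcut_2 in the frame of bin_b between -0.085 and 0.085 m and y of offcut_2 in the frame of bin_b between -0.075 and 0.075 m and x of offcut_3 in the frame of bin_b between -0.085 and 0.085 m and y of offcut_3 in the frame of bin_b between -0.075 and 0.075 m) or (horizontal distance between heap and bin_b below 0.07 m and x of offcut_1 in the frame of bin_a between -0.085 and 0.085 m and y of offcut_1 in the frame of bin_a between -0.075 and 0.075 m and z of each of offcut_1, offcut_2, offcut_3 in the frame of bin_a below 0.11 m and linear speed of each of offcut_1, offcut_2, offcut_3 below 0.03 m/s and x of offcut_2 in the frame of bin_a between -0.085 and 0.085 m and y of offcut_2 in the frame of bin_a between -0.075 and 0.075 m and x of offcut_3 in the frame of bin_a between -0.085 and 0.085 m and y of offcut_3 in the frame of bin_a between -0.075 and 0.075 m)) and horizontal distance between tray and mat below 0.045 m and angle between tray's own z axis and vertical below 0.06 rad and height (world z) of tray below 0.012 m and linear speed of each of tray, lid below 0.02 m/s); the robot touches nothing.
It fails at once if a bystander (clamp, sanding block, glue bottle or sander) is moved by more than 30 mm (distance of any of clamp, sanding_block, glue, sander from where it was at the start of the episode above 0.03 m).
It also fails if it takes over 72 s, if anything falls off the work surface, if the arm or the gripper's body presses on something with over 40 N, if the wrist force passes 120 N, or if a joint passes its speed limit or range.

## Working session

There is one attempt and no reset: what is moved stays moved. The work goes in short steps, Python scripts to look and compute and a tool call to move; the robot and the scene stay as the last step left them, time stands still between calls to the robot, and variables do not carry over. Pictures are saved under pics/ and viewed, at most 10 in all, crops included, and the job is handed in when it is done.

Besides the shell and the picture viewer there is one more tool, called after "Call:" by a JSON object that holds its "method" and its "body", one argument or row to a line. carry_out: Moves the arm, as the interface text tells. Its arguments: {"type":"object","properties":{"moves":{"type":"string"},"grip_force":{"type":"number"}},"required":["moves"]}

```bash
mkdir -p pics
cat > h.py <<'E'
import numpy as np, cv2
from rig import r, imaging
def K(p): return np.array([[p['fx'],0,p['cx']],[0,p['fy'],p['cy']],[0,0,1.]])
def ray(p,uv):
    # k1 acts on slopes; cv2 undistort with the same radial model
    n=cv2.undistortPoints(np.array(uv,float).reshape(-1,1,2),K(p),np.array([p['k1'],0,0,0.])).reshape(-1,2)
    R=np.array(p['R']);t=np.array(p['t']); d=np.c_[n,np.ones(len(n))]@R
    return -R.T@t,d
def onz(p,uv,z):
    c,d=ray(p,uv); return c+d*((z-c[2])/d[:,2])[:,None]
def proj(p,X):
    rv=cv2.Rodrigues(np.array(p['R'],float))[0]
    return cv2.projectPoints(np.array(X,float).reshape(-1,1,3),rv,np.array(p['t'],float),K(p),np.array([p['k1'],0,0,0.]))[0].reshape(-1,2)
def tri(p1,a,p2,b):
    c1,d1=ray(p1,[a]);c2,d2=ray(p2,[b]); d1=d1[0]/np.linalg.norm(d1);d2=d2[0]/np.linalg.norm(d2)
    s=np.linalg.lstsq(np.c_[d1,-d2],c2-c1,rcond=None)[0]
    x,y=c1+s[0]*d1,c2+s[1]*d2; return (x+y)/2,np.linalg.norm(x-y)
E
python3 - <<'E'
from h import *
np.set_printoptions(precision=3,suppress=True)
s=r.sense();print(s['time'],s['ee_pos'],s['eef_rot'],s['finger_gap'])
for n in['top','scene']:
    im=imaging.grab_frame(n);cv2.imwrite(f'pics/{n}0.png',im);p=imaging.camera_params(n);print(n,p)
E
```

```text
0.0 [0.208 0.615 0.204] [[-0.947  0.321 -0.001]
 [ 0.321  0.947 -0.002]
 [ 0.    -0.002 -1.   ]] 1.0031208838033863
top {'fx': 439.07084878586187, 'fy': 439.07084878586187, 'cx': 286.5194359821785, 'cy': 205.51253870699745, 'k1': -0.07910730648832644, 'R': array([[-0.023, -1.   , -0.008],
       [-0.983,  0.024, -0.18 ],
       [ 0.18 ,  0.004, -0.984]]), 't': array([-0.018,  0.491,  1.203])}
scene {'fx': 430.35543956000373, 'fy': 430.35543956000373, 'cx': 281.305163892749, 'cy': 207.17867794193788, 'k1': -0.10785584306984963, 'R': array([[-0.827,  0.562, -0.014],
       [ 0.372,  0.528, -0.764],
       [-0.422, -0.637, -0.645]]), 't': array([ 0.39 , -0.143,  1.664])}
```

View pics/top0.png

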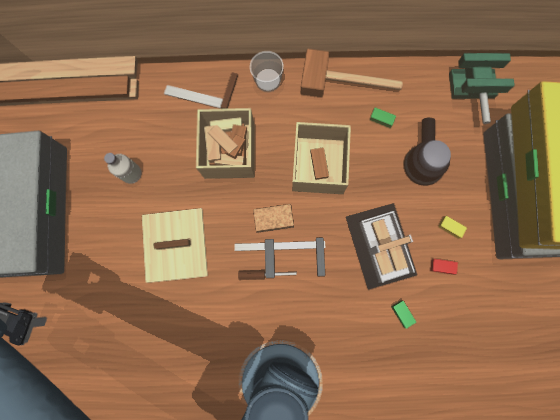

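View pics/scene0.png

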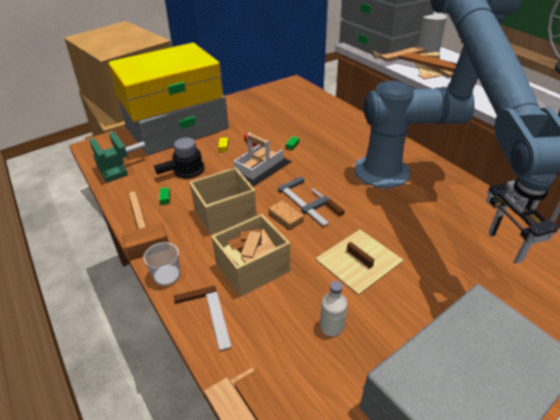

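Bin_a (rim near (225,143)) is the full one. Bin_b is near (321,158), the lid near (175,245) with a dark bar, and the tray on its mat near (385,248). The glue is at (122,168), with the sander, clamp and block in between. I'll enlarge the work region.

Run:
```python
import cv2
a=cv2.imread('pics/top0.png');s=cv2.imread('pics/scene0.png')
cv2.imwrite('pics/c1.png',cv2.resize(a[100:300,130:360],None,fx=3,fy=3,interpolation=cv2.INTER_CUBIC)[:600,:690])
c=cv2.resize(a[195:295,340:430],None,fx=5,fy=5,interpolation=cv2.INTER_CUBIC)
d=cv2.resize(s[120:190,225:295],(350,350),interpolation=cv2.INTER_CUBIC)
d=cv2.copyMakeBorder(d,0,150,0,0,cv2.BORDER_CONSTANT)
cv2.imwrite('pics/c2.png',cv2.hconcat([c,d]))
```

```text
(no output)
```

View pics/c1.png

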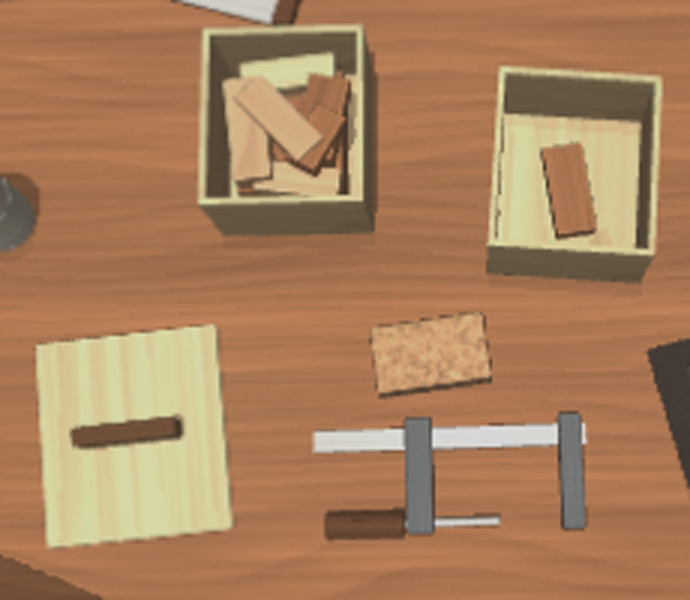

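View pics/c2.png

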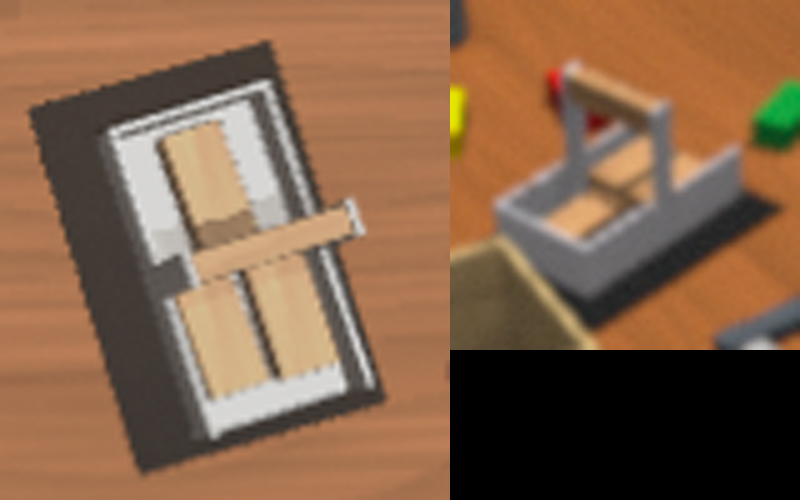

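```bash
cat > m1.py <<'E'
from h import *
np.set_printoptions(precision=4,suppress=True)
T=imaging.camera_params('top');S=imaging.camera_params('scene')
f1=lambda q:[((x+.5)/3-.5+130,(y+.5)/3-.5+100) for x,y in q]
f2=lambda q:[((x+.5)/5-.5+340,(y+.5)/5-.5+195) for x,y in q]
fs=lambda q:[((x-450+.5)/5-.5+225,(y+.5)/5-.5+120) for x,y in q]
def rep(n,q,z):
    P=onz(T,q,z);d=[np.linalg.norm(P[i]-P[(i+1)%4]) for i in range(4)]
    a=[np.degrees(np.arctan2(*(P[(i+1)%4]-P[i])[[1,0]])) for i in range(4)]
    print(n,'c',P.mean(0),'sides',np.array(d),'ang',np.array(a)); return P
L=rep('lid',f1([(37,344),(216,325),(232,526),(48,547)]),.008)
LB=rep('lidbar',f1([(71,428),(181,416),(182,433),(74,446)]),.042)
A=rep('binA',f1([(203,28),(363,26),(368,201),(199,202)]),.12)
B=rep('binB',f1([(501,67),(661,76),(653,256),(488,248)]),.12)
M=rep('mat',f2([(30,107),(270,42),(385,402),(142,473)]),.004)
TB=rep('tbar',f2([(192,250),(352,203),(360,235),(197,283)]),.128)
TR=rep('trayrim',f2([(108,130),(270,80),(374,388),(212,400)]),.049)
a=f2([(194,266)])[0];b=fs([(662,105)])[0];print('bar +y end',tri(T,a,S,b))
a=f2([(357,219)])[0];b=fs([(574,74)])[0];print('bar -y end',tri(T,a,S,b))
s=cv2.imread('pics/scene0.png');k=3;x0,y0=150,110
v=cv2.resize(s[y0:y0+180,x0:x0+260],None,fx=k,fy=k,interpolation=cv2.INTER_CUBIC)
for P in(L,LB,A,B,M,TB):
    q=((proj(S,P)-[x0,y0]+.5)*k-.5).round().astype(int);cv2.polylines(v,[q.reshape(-1,1,2)],True,(255,0,255),1)
cv2.imwrite('pics/ov.png',v)
E
python3 m1.py
```

```text
lid c [0.3905 0.2994 0.008 ] sides [0.178  0.1958 0.1784 0.1981] ang [ -85.2632 -174.9573   95.467     4.9189]
lidbar c [0.3906 0.296  0.042 ] sides [0.1053 0.0161 0.1032 0.0174] ang [ -84.9734 -175.8242   95.6873   11.0892]
binA c [0.6722 0.1376 0.12  ] sides [0.1499 0.1689 0.1539 0.1684] ang [ -91.0573 -178.8169   88.7914   -0.1728]
binB c [ 0.6198 -0.1294  0.12  ] sides [0.1478 0.1708 0.1481 0.1721] ang [-94.748  174.6436  85.7657  -5.4569]
mat c [ 0.3743 -0.3005  0.004 ] sides [0.1478 0.2182 0.1468 0.2193] ang [ -76.2259 -165.8966  104.1969   14.382 ]
tbar c [ 0.3685 -0.311   0.128 ] sides [0.0888 0.0172 0.0903 0.0173] ang [ -75.3967 -169.7827  104.5777    5.4072]
trayrim c [ 0.3731 -0.3104  0.049 ] sides [0.0972 0.1806 0.0908 0.1601] ang [ -74.3316 -164.8822   92.4777   18.2017]
bar +y end (array([ 0.3559, -0.2662,  0.1273]), np.float64(0.004236253309964977))
bar -y end (array([ 0.379 , -0.3561,  0.119 ]), np.float64(0.004062747612108907))
```

View pics/ov.png

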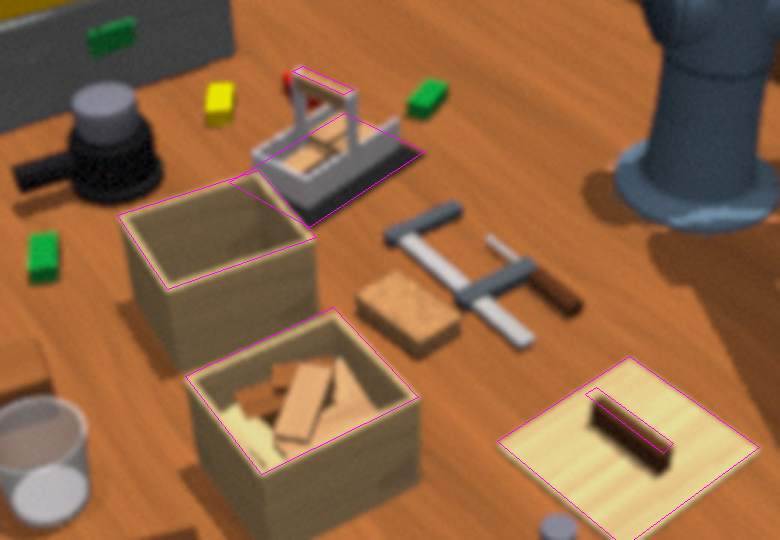

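The overlay matches the bin rims and the mat. The sizes also agree: lid 178x197, bins 150x169, mat 147x219 and bar about 89 mm. Bar height triangulates to 119–127 mm. Next is a move planner, then hover over the lid.

```bash
cat >> h.py <<'E'
from scipy.spatial.transform import Rotation as Ro
def down(yaw,tilt=0):
    a=np.radians(yaw);y=np.array([np.cos(a),np.sin(a),0]);z=np.array([0,0,-1.]);x=np.cross(y,z)
    return np.c_[x,y,z]@Ro.from_rotvec([np.radians(tilt),0,0]).as_matrix()
def plan(way,op,pose=None):
    "way: list of (pos,R,rows); prints rows. Straight line, constant turn"
    if pose is None: s=r.sense();p,R=np.array(s['ee_pos']),np.array(s['eef_rot'])
    else: p,R=pose
    for q,Q,n in way:
        q=np.array(q,float);w=Ro.from_matrix(R.T@Q).as_rotvec()/n;out=[];C=R.copy()
        for i in range(n):
            d=C.T@((q-p)/n);out.append(f"{op} "+" ".join(f"{v:.3f}" for v in d*10)+" "+" ".join(f"{v:.3f}" for v in w/(np.pi/4)))
            C=C@Ro.from_rotvec(w).as_matrix()
        print(f"n={n} mm/row {np.linalg.norm(q-p)/n*1000:.1f} deg/row {np.degrees(np.linalg.norm(w)):.2f}");print("; ".join(out));p,R=q,Q
E
python3 -c "
from h import *
plan([([.39,.298,.14],down(5.1),10)],.6)"
```

```text
n=10 mm/row 37.1 deg/row 6.62
0.6 -0.274 -0.242 0.065 -0.000 0.000 0.147; 0.6 -0.300 -0.209 0.065 -0.000 0.000 0.147; 0.6 -0.322 -0.173 0.065 -0.000 0.000 0.147; 0.6 -0.340 -0.135 0.065 -0.000 0.000 0.147; 0.6 -0.353 -0.095 0.065 -0.000 0.000 0.147; 0.6 -0.362 -0.053 0.065 -0.000 0.000 0.147; 0.6 -0.365 -0.011 0.065 -0.000 0.000 0.147; 0.6 -0.364 0.031 0.065 -0.000 0.000 0.147; 0.6 -0.358 0.073 0.064 -0.000 0.000 0.147; 0.6 -0.347 0.113 0.064 -0.000 0.000 0.147
```

Call:
{"method": "carry_out", "body": {
  "moves": "0.6 -0.27 -0.24 0.065 0 0 0.147; 0.6 -0.30 -0.21 0.065 0 0 0.147; 0.6 -0.32 -0.17 0.065 0 0 0.147; 0.6 -0.34 -0.135 0.065 0 0 0.147; 0.6 -0.35 -0.095 0.065 0 0 0.147; 0.6 -0.36 -0.05 0.065 0 0 0.147; 0.6 -0.365 -0.01 0.065 0 0 0.147; 0.6 -0.365 0.03 0.065 0 0 0.147; 0.6 -0.36 0.07 0.065 0 0 0.147; 0.6 -0.35 0.11 0.065 0 0 0.147; 0.6 0 0 0 0 0 0; 0.6 0 0 0 0 0 0",
  "grip_force": 40
}}

```text
time: 1.3
ee_pos: [0.3894, 0.2985, 0.1401]
eef_rot: [[-0.089, 0.996, -0.001], [0.996, 0.089, 0.0], [0.0, -0.001, -1.0]]
ft_force: [-0.1, 0.1, 0.0]
finger_gap: 0.604
grasp_force: 0.0
```

```bash
cat > w.py <<'E'
import sys,pickle
from h import *
np.set_printoptions(precision=4,suppress=True)
p=imaging.camera_params('wrist');im=imaging.grab_frame('wrist');s=r.sense()
cv2.imwrite(f'pics/{sys.argv[1]}.png',im);pickle.dump(p,open(f'pics/{sys.argv[1]}.pkl','wb'))
print(s['time'],s['ee_pos'],np.degrees(np.arctan2(s['eef_rot'][1][1],s['eef_rot'][0][1])),s['joints'],s['finger_gap'])
E
python3 w.py w1
```

```text
1.35 [0.3892 0.2992 0.1404] 5.171051423230191 [ 0.4238 -0.0619  2.0119  0.0003  1.1919  0.3334] 0.6011681600044442
```

View pics/w1.png

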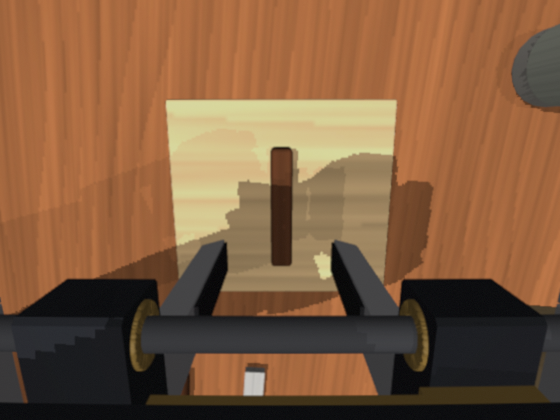

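The wrist view shows the lid's outline (166–396, 100–291), squared to the tool. The bar top spans (271,148)–(293,266) and lies between the fingers.

Run:
```python
from h import *
import pickle
np.set_printoptions(precision=4,suppress=True)
W=pickle.load(open('pics/w1.pkl','rb'));T=imaging.camera_params('top')
P=onz(W,[(271,150),(292,148),(293,266),(271,266)],.042);print(P,P.mean(0))
Q=onz(W,[(166,100),(396,100),(383,291),(177,291)],.008);print(Q,Q.mean(0))
f=lambda x,y:((x+.5)/3-.5+130,(y+.5)/3-.5+100)
for a in(f(73,437),f(181.5,425)):
  for b in((281.5,149),(282,266)): print(tri(T,a,W,b))
```

```text
[[0.3788 0.3482 0.042 ]
 [0.3951 0.3512 0.042 ]
 [0.4055 0.2527 0.042 ]
 [0.3869 0.251  0.042 ]] [0.3916 0.3007 0.042 ]
[[0.2852 0.3804 0.008 ]
 [0.4814 0.3977 0.008 ]
 [0.4984 0.2203 0.008 ]
 [0.298  0.2026 0.008 ]] [0.3907 0.3002 0.008 ]
(array([0.3867, 0.3494, 0.0356]), np.float64(0.0007267273893555009))
(array([0.3817, 0.3065, 0.1723]), np.float64(0.017110529292210366))
(array([ 0.4101,  0.3241, -0.2841]), np.float64(0.03975096039225944))
(array([0.3965, 0.2469, 0.0299]), np.float64(0.0005162528175099044))
```

Call:
{"method": "carry_out", "body": {
  "moves": "0.6 0.01 0.02 0.4 0 0 0; 0.6 0 0 0.4 0 0 0; 0.6 0 0 0.3 0 0 0; 0.6 0 0 0.16 0 0 0; 0.6 0 0 0 0 0 0; 0 0 0 0 0 0 0; 0 0 0 0 0 0 0; 0 0 0 0 0 0 0; 0 0 0 0 0 0 0; 0 0 0 0 0 0 0",
  "grip_force": 50
}}

```text
time: 2.35
ee_pos: [0.3918, 0.3003, 0.015]
eef_rot: [[-0.089, 0.996, 0.001], [0.996, 0.089, 0.0], [0.0, 0.001, -1.0]]
ft_force: [0.1, 0.5, 0.1]
finger_gap: 0.207
grasp_force: 0.0
```

Call:
{"method": "carry_out", "body": {
  "moves": "0 0 0 0 0 0 0; 0 0 0 0 0 0 0; 0 0 0 0 0 0 0; 0 0 0 -0.15 0 0 0; 0 0 0 -0.4 0 0 0; 0 0 0 -0.45 0 0 0; 0 0 0 -0.45 0 0 0; 0 0 0 -0.45 0 0 0; 0 0 0 -0.1 0 0 0"
}}

```text
time: 3.25
ee_pos: [0.3939, 0.3012, 0.2195]
eef_rot: [[-0.089, 0.996, 0.009], [0.996, 0.089, 0.004], [0.003, 0.009, -1.0]]
ft_force: [0.6, -1.3, -2.9]
finger_gap: 0.188
grasp_force: 50.0
```

```bash
python3 -c "
from h import *
print(r.sense()['finger_gap'],r.sense()['ft_force'])
plan([([.673,.138,.215],down(-0.4),10)],0)"
```

```text
0.18805703966945916 [ 0.62663136 -1.30196362 -2.86188633]
n=10 mm/row 32.3 deg/row 0.56
0 -0.188 0.263 0.006 0.001 -0.000 0.012; 0 -0.185 0.265 0.006 0.001 -0.000 0.012; 0 -0.182 0.267 0.006 0.001 -0.000 0.012; 0 -0.180 0.269 0.006 0.001 -0.000 0.012; 0 -0.177 0.270 0.006 0.001 -0.000 0.012; 0 -0.175 0.272 0.005 0.001 -0.000 0.012; 0 -0.172 0.274 0.005 0.001 -0.000 0.012; 0 -0.169 0.275 0.005 0.001 -0.000 0.012; 0 -0.167 0.277 0.005 0.001 -0.000 0.012; 0 -0.164 0.279 0.005 0.001 -0.000 0.012
```

Call:
{"method": "carry_out", "body": {
  "moves": "0 -0.19 0.265 0 0 0 0.012; 0 -0.185 0.265 0 0 0 0.012; 0 -0.18 0.265 0 0 0 0.012; 0 -0.18 0.27 0 0 0 0.012; 0 -0.18 0.27 0 0 0 0.012; 0 -0.175 0.27 0 0 0 0.012; 0 -0.17 0.275 0 0 0 0.012; 0 -0.17 0.275 0 0 0 0.012; 0 -0.165 0.275 0 0 0 0.012; 0 -0.16 0.28 0 0 0 0.012; 0 0 0 0 0 0 0; 0 0 0 0 0 0 0"
}}

```text
time: 4.45
ee_pos: [0.6694, 0.1371, 0.2111]
eef_rot: [[0.006, 1.0, -0.005], [1.0, -0.006, 0.0], [0.0, -0.005, -1.0]]
ft_force: [-0.6, -0.3, -3.0]
finger_gap: 0.187
grasp_force: 50.0
```

```bash
python3 w.py w2; python3 -c "
from h import *
cv2.imwrite('pics/t2.png',imaging.grab_frame('top'))
plan([([.673,.138,.14],down(-0.4),2)],0)"
```

```text
4.5 [0.6692 0.1376 0.2118] -0.2743839691824737 [0.0372 0.3186 1.4568 0.0002 1.3704 0.0419] 0.18806443713599302
n=2 mm/row 36.3 deg/row 0.12
0 0.000 0.020 0.362 -0.002 -0.000 0.002; 0 0.000 0.020 0.362 -0.002 -0.000 0.002
```

Call:
{"method": "carry_out", "body": {
  "moves": "0 0 0.03 0.3 0 0 0; 0 0 0 0.2 0 0 0; 0 0 0 0.15 0 0 0; 0 0 0 0.07 0 0 0; 0 0 0 0.03 0 0 0; 0 0 0 0 0 0 0; 0 0 0 0 0 0 0"
}}

```text
time: 5.25
ee_pos: [0.6742, 0.1376, 0.1408]
eef_rot: [[0.005, 1.0, 0.002], [1.0, -0.005, 0.0], [0.0, 0.002, -1.0]]
ft_force: [0.2, 0.2, -2.4]
finger_gap: 0.19
grasp_force: 50.0
```

Call:
{"method": "carry_out", "body": {
  "moves": "0 0 0 0.025 0 0 0; 0 0 0 0.02 0 0 0; 0 0 0 0 0 0 0; 0 0 0 0 0 0 0"
}}

```text
time: 5.65
ee_pos: [0.6735, 0.1374, 0.135]
eef_rot: [[0.005, 1.0, 0.0], [1.0, -0.005, -0.0], [-0.0, 0.0, -1.0]]
ft_force: [0.7, 0.2, -3.5]
finger_gap: 0.188
grasp_force: 50.0
```

Call:
{"method": "carry_out", "body": {
  "moves": "0 0 0 0.015 0 0 0; 0 0 0 0.01 0 0 0; 0 0 0 0 0 0 0; 0 0 0 0 0 0 0"
}}

```text
time: 6.05
ee_pos: [0.6736, 0.1374, 0.135]
eef_rot: [[0.005, 1.0, 0.0], [1.0, -0.005, -0.0], [-0.0, 0.0, -1.0]]
ft_force: [-6.8, -0.8, 7.9]
finger_gap: 0.187
grasp_force: 50.0
```

Contact: the pose stopped at 0.135 with +8 N upward force. Release slowly, rise a bit and look.

Call:
{"method": "carry_out", "body": {
  "moves": "0.6 0 0 0 0 0 0; 0.6 0 0 0 0 0 0; 0.6 0 0 0 0 0 0; 0.6 0 0 0 0 0 0; 0.6 0 0 -0.2 0 0 0; 0.6 0 0 -0.4 0 0 0; 0.6 0 0 -0.45 0 0 0; 0.6 0 0 -0.45 0 0 0; 0.6 0 0 0 0 0 0; 0.6 0 0 0 0 0 0"
}}

```text
time: 7.05
ee_pos: [0.6741, 0.1375, 0.2839]
eef_rot: [[0.005, 1.0, 0.003], [1.0, -0.005, 0.0], [0.0, 0.003, -1.0]]
ft_force: [-0.1, -0.3, -0.6]
finger_gap: 0.601
grasp_force: 0.0
```

```bash
python3 w.py w3; python3 -c "
from h import *
cv2.imwrite('pics/s3.png',imaging.grab_frame('scene'))
a=cv2.imread('pics/w3.png');b=cv2.imread('pics/s3.png')[170:330,160:340]
cv2.imwrite('pics/v3.png',cv2.hconcat([cv2.resize(a,(400,300)),cv2.resize(b,(338,300))]))"
```

```text
7.1 [0.6732 0.1375 0.2815] -0.27328273122754354 [ 0.0368  0.2828  1.3745 -0.0001  1.4854  0.0416] 0.5962159609554377
```

View pics/v3.png

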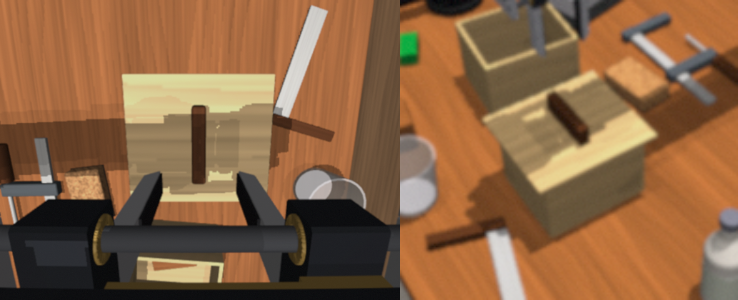

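The wrist view (left) and scene view (right) show the lid flat, released and squared on bin_a. The wrist-view corners in the panel are (122,74), (274,73), (271,202) and (126,200).

```bash
python3 -c "
from h import *
import pickle
W=pickle.load(open('pics/w3.pkl','rb'))
P=onz(W,np.array([(122,74),(274,73),(271,202),(126,200)])*1.4,.128);print(P,P.mean(0))
plan([([.370,-.311,.25],down(14.5),12)],.7)"
```

```text
[[0.575515   0.22725729 0.128     ]
 [0.77198012 0.2274274  0.128     ]
 [0.77935393 0.04676523 0.128     ]
 [0.56756208 0.05146698 0.128     ]] [0.67360278 0.13822922 0.128     ]
n=12 mm/row 45.2 deg/row 1.23
0.7 -0.375 -0.250 0.026 -0.000 -0.000 -0.027; 0.7 -0.369 -0.258 0.026 -0.000 -0.000 -0.027; 0.7 -0.364 -0.266 0.026 -0.000 -0.000 -0.027; 0.7 -0.358 -0.274 0.026 -0.000 -0.000 -0.027; 0.7 -0.352 -0.282 0.026 -0.000 -0.000 -0.027; 0.7 -0.346 -0.289 0.026 -0.000 -0.000 -0.027; 0.7 -0.340 -0.296 0.026 -0.000 -0.000 -0.027; 0.7 -0.333 -0.304 0.026 -0.000 -0.000 -0.027; 0.7 -0.327 -0.311 0.026 -0.000 -0.000 -0.027; 0.7 -0.320 -0.318 0.025 -0.000 -0.000 -0.027; 0.7 -0.313 -0.325 0.025 -0.000 -0.000 -0.027; 0.7 -0.306 -0.331 0.025 -0.000 -0.000 -0.027
```

Call:
{"method": "carry_out", "body": {
  "moves": "0.7 -0.375 -0.25 0.026 0 0 -0.027; 0.7 -0.37 -0.26 0.026 0 0 -0.027; 0.7 -0.365 -0.265 0.026 0 0 -0.027; 0.7 -0.36 -0.275 0.026 0 0 -0.027; 0.7 -0.35 -0.28 0.026 0 0 -0.027; 0.7 -0.345 -0.29 0.026 0 0 -0.027; 0.7 -0.34 -0.295 0.026 0 0 -0.027; 0.7 -0.335 -0.305 0.026 0 0 -0.027; 0.7 -0.325 -0.31 0.026 0 0 -0.027; 0.7 -0.32 -0.32 0.026 0 0 -0.027; 0.7 -0.315 -0.325 0.026 0 0 -0.027; 0.7 -0.305 -0.33 0.026 0 0 -0.027"
}}

```text
time: 8.35
ee_pos: [0.3682, -0.3112, 0.249]
eef_rot: [[-0.248, 0.969, -0.002], [0.969, 0.248, 0.003], [0.003, -0.001, -1.0]]
ft_force: [0.6, -0.7, 0.3]
finger_gap: 0.703
grasp_force: 0.0
```

Call:
{"method": "carry_out", "body": {
  "moves": "0.7 0 0 0 0 0 0; 0.7 0 0 0 0 0 0"
}}

```text
time: 8.55
ee_pos: [0.3692, -0.3105, 0.2493]
eef_rot: [[-0.245, 0.97, -0.002], [0.97, 0.245, 0.003], [0.004, -0.001, -1.0]]
ft_force: [0.2, 0.4, -0.4]
finger_gap: 0.701
grasp_force: 0.0
```

```bash
python3 w.py w4
```

```text
8.6 [ 0.3699 -0.3099  0.2498] 14.278605117422753 [-0.9332 -0.1943  1.9244  0.0004  1.4144 -1.1824] 0.703251954794236
```

View pics/w4.png

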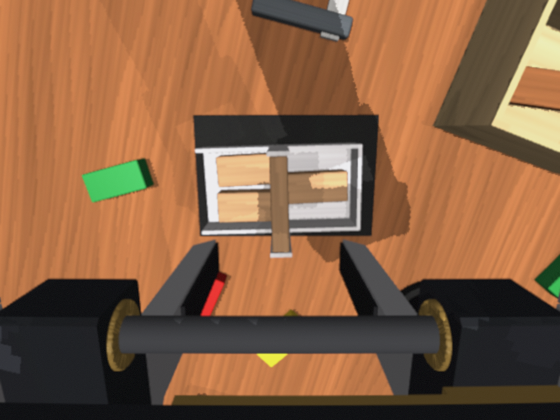

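The wrist view shows the carrying bar from (279,152) to (281,254), between the fingers. The tray's open end is on the left (toward the robot), with two offcuts left and one right.

Run:
```python
from h import *
import pickle
np.set_printoptions(precision=4,suppress=True)
W=pickle.load(open('pics/w4.pkl','rb'));T=imaging.camera_params('top')
P=onz(W,[(270,152),(288,152),(290.5,253),(271,253)],.128);print(P,P.mean(0))
f=lambda x,y:((x+.5)/5-.5+340,(y+.5)/5-.5+195)
print(tri(T,f(194.5,266),W,(279,153)),tri(T,f(355,219),W,(281,253)))
print(onz(W,[(194,115),(378,115),(372,235),(200,235)],.004))
```

```text
[[ 0.3502 -0.2662  0.128 ]
 [ 0.3651 -0.2625  0.128 ]
 [ 0.39   -0.3502  0.128 ]
 [ 0.3728 -0.3545  0.128 ]] [ 0.3695 -0.3083  0.128 ]
(array([ 0.357 , -0.2645,  0.1422]), np.float64(0.0013545244795272432)) (array([ 0.3828, -0.3598,  0.1068]), np.float64(0.001767949326119588))
[[ 0.2519 -0.2547  0.004 ]
 [ 0.4623 -0.2017  0.004 ]
 [ 0.5002 -0.3446  0.004 ]
 [ 0.2874 -0.3982  0.004 ]]
```

Call:
{"method": "carry_out", "body": {
  "moves": "0.7 0 0 0.45 0 0 0; 0.7 0 0 0.45 0 0 0; 0.7 0 0 0.4 0 0 0; 0.7 0 0 0.2 0 0 0; 0.7 0 0 0.05 0 0 0; 0 0 0 0 0 0 0; 0 0 0 0 0 0 0; 0 0 0 0 0 0 0; 0 0 0 0 0 0 0; 0 0 0 0 0 0 0; 0 0 0 0 0 0 0; 0 0 0 0 0 0 0",
  "grip_force": 60
}}

```text
time: 9.8
ee_pos: [0.3701, -0.311, 0.0965]
eef_rot: [[-0.247, 0.969, -0.0], [0.969, 0.247, -0.0], [-0.0, -0.0, -1.0]]
ft_force: [-1.2, 0.2, 1.5]
finger_gap: 0.168
grasp_force: 59.9
```

Call:
{"method": "carry_out", "body": {
  "moves": "0 0 0 0 0 0 0; 0 0 0 0 0 0 0; 0 0 0 0 0 0 0; 0 0 0 -0.05 0 0 0; 0 0 0 -0.2 0 0 0; 0 0 0 -0.3 0 0 0; 0 0 0 -0.4 0 0 0; 0 0 0 -0.4 0 0 0; 0 0 0 -0.4 0 0 0; 0 0 0 -0.25 0 0 0; 0 0 0 -0.1 0 0 0; 0 0 0 0 0 0 0"
}}

```text
time: 11.0
ee_pos: [0.3704, -0.3109, 0.3066]
eef_rot: [[-0.247, 0.969, 0.001], [0.969, 0.247, -0.001], [-0.001, 0.001, -1.0]]
ft_force: [0.1, 0.0, -4.9]
finger_gap: 0.167
grasp_force: 59.9
```

Tray lifted level with the right weight (about 4.9 N). Next I'll carry it gently to bin_b and plan the tip about a fixed lip point.

```bash
cat > tip.py <<'E'
from h import *
def pose(th,lip=(.650,-.132,.165),yaw=-6):
    t=np.radians(th);a=np.radians(yaw);h=.09*np.cos(t)-.0885*np.sin(t);v=.09*np.sin(t)+.0885*np.cos(t)
    return np.array(lip)+[h*np.cos(a),h*np.sin(a),v],down(yaw,-th)
E
python3 -c "
from tip import *
p,R=pose(0);print(p)
s=np.array(r.sense()['ee_pos']);p[2]=.29
f=lambda a:s+(p-s)*a
plan([(f(.03),down(14.3),1),(f(.08),down(14.3),1),(f(.92),down(-5),12),(f(.97),down(-6),1),(f(1),R,1)],0)"
```

```text
[ 0.73950697 -0.14140756  0.2535    ]
n=1 mm/row 12.2 deg/row 0.07
0 0.022 0.120 0.005 0.001 0.001 0.000
n=1 mm/row 20.3 deg/row 0.00
0 0.037 0.200 0.008 0.000 0.000 0.000
n=12 mm/row 28.5 deg/row 1.61
0 0.051 0.280 0.012 0.000 0.000 0.036; 0 0.059 0.278 0.012 0.000 0.000 0.036; 0 0.067 0.276 0.012 0.000 0.000 0.036; 0 0.074 0.274 0.012 0.000 0.000 0.036; 0 0.082 0.272 0.012 0.000 0.000 0.036; 0 0.090 0.270 0.012 0.000 0.000 0.036; 0 0.097 0.267 0.012 0.000 0.000 0.036; 0 0.105 0.264 0.012 0.000 0.000 0.036; 0 0.112 0.261 0.012 0.000 0.000 0.036; 0 0.119 0.258 0.012 0.000 0.000 0.036; 0 0.127 0.255 0.012 0.000 0.000 0.036; 0 0.134 0.251 0.012 0.000 0.000 0.036
n=1 mm/row 20.3 deg/row 1.00
0 0.101 0.176 0.008 0.000 0.000 0.022
n=1 mm/row 12.2 deg/row 0.00
0 0.062 0.105 0.005 0.000 0.000 0.000
```

Call:
{"method": "carry_out", "body": {
  "moves": "0 0.02 0.12 0.005 0 0 0; 0 0.035 0.2 0.008 0 0 0; 0 0.05 0.28 0.012 0 0 0.036; 0 0.06 0.28 0.012 0 0 0.036; 0 0.065 0.275 0.012 0 0 0.036; 0 0.075 0.275 0.012 0 0 0.036; 0 0.08 0.27 0.012 0 0 0.036; 0 0.09 0.27 0.012 0 0 0.036; 0 0.1 0.265 0.012 0 0 0.036; 0 0.105 0.265 0.012 0 0 0.036; 0 0.11 0.26 0.012 0 0 0.036; 0 0.12 0.26 0.012 0 0 0.036"
}}

```text
time: 12.2
ee_pos: [0.6587, -0.1773, 0.289]
eef_rot: [[0.034, 0.999, -0.005], [0.999, -0.034, 0.003], [0.003, -0.005, -1.0]]
ft_force: [0.2, -0.2, -4.4]
finger_gap: 0.168
grasp_force: 59.9
```

Call:
{"method": "carry_out", "body": {
  "moves": "0 0.125 0.255 0.012 0 0 0.036; 0 0.135 0.25 0.012 0 0 0.036; 0 0.1 0.175 0.008 0 0 0.022; 0 0.06 0.105 0.005 0 0 0; 0 0 0 0 0 0 0; 0 0 0 0 0 0 0"
}}

```text
time: 12.8
ee_pos: [0.7386, -0.1417, 0.2862]
eef_rot: [[0.106, 0.994, -0.004], [0.994, -0.106, 0.001], [0.001, -0.004, -1.0]]
ft_force: [0.1, 0.0, -3.6]
finger_gap: 0.169
grasp_force: 59.9
```

```bash
python3 w.py w5; python3 -c "
from tip import *
p,R=pose(0)
plan([(*pose(0),2),(*pose(15),3),(*pose(25),3),(*pose(40),3),(*pose(55),3)],0)
cv2.imwrite('pics/t5.png',imaging.grab_frame('top'));im=cv2.imread('pics/t5.png')[60:260,230:430]
cv2.imwrite('pics/v5.png',cv2.hconcat([cv2.resize(im,(400,400)),cv2.resize(cv2.imread('pics/w5.png'),(400,400))]))"
```

```text
12.85 [ 0.7385 -0.1422  0.2872] -6.123848335611811 [-0.3404  0.439   1.1672 -0.0001  1.5386 -0.2335] 0.1657280273886556
n=2 mm/row 16.9 deg/row 0.11
0 0.004 0.005 0.169 -0.002 -0.000 -0.001; 0 0.004 0.005 0.169 -0.002 -0.000 -0.001
n=3 mm/row 11.0 deg/row 5.00
0 0.000 -0.087 -0.068 -0.111 0.000 0.000; 0 0.000 -0.080 -0.075 -0.111 0.000 0.000; 0 0.000 -0.074 -0.082 -0.111 0.000 0.000
n=3 mm/row 7.3 deg/row 3.33
0 -0.000 -0.056 -0.048 -0.074 -0.000 -0.000; 0 -0.000 -0.053 -0.051 -0.074 -0.000 -0.000; 0 -0.000 -0.050 -0.054 -0.074 -0.000 -0.000
n=3 mm/row 11.0 deg/row 5.00
0 -0.000 -0.087 -0.068 -0.111 -0.000 0.000; 0 -0.000 -0.080 -0.075 -0.111 -0.000 0.000; 0 -0.000 -0.074 -0.082 -0.111 -0.000 0.000
n=3 mm/row 11.0 deg/row 5.00
0 0.000 -0.087 -0.068 -0.111 0.000 0.000; 0 0.000 -0.080 -0.075 -0.111 0.000 0.000; 0 0.000 -0.074 -0.082 -0.111 0.000 0.000
```

View pics/v5.png

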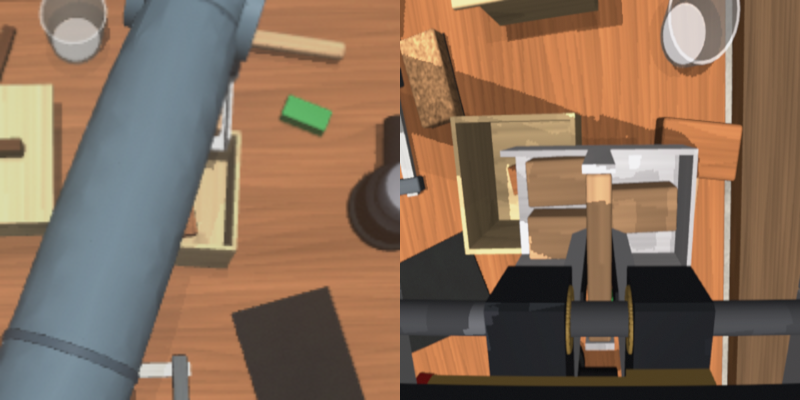

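Wrist view (right): all three offcuts are still in the tray, and the open lip (left edge) is over bin_b. Lower a little and tip.

Call:
{"method": "carry_out", "body": {
  "moves": "0 0.004 0.005 0.17 0 0 0; 0 0.004 0.005 0.17 0 0 0; 0 0 -0.087 -0.068 -0.111 0 0; 0 0 -0.08 -0.075 -0.111 0 0; 0 0 -0.074 -0.082 -0.111 0 0; 0 0 -0.056 -0.048 -0.074 0 0; 0 0 -0.053 -0.051 -0.074 0 0; 0 0 -0.05 -0.054 -0.074 0 0; 0 0 -0.058 -0.045 -0.074 0 0; 0 0 -0.055 -0.049 -0.074 0 0; 0 0 -0.052 -0.052 -0.074 0 0; 0 0 0 0 0 0 0"
}}

```text
time: 14.1
ee_pos: [0.6702, -0.1338, 0.2863]
eef_rot: [[0.107, 0.818, 0.565], [0.994, -0.089, -0.06], [0.002, 0.568, -0.823]]
ft_force: [0.0, -0.1, -4.9]
finger_gap: 0.165
grasp_force: 59.9
```

```bash
python3 -c "
from tip import *
s=r.sense();print(s['ft_force'],s['ee_pos'],np.degrees(np.arccos(-s['eef_rot'][2][2])),s['joints'])
plan([(*pose(35),1),(*pose(47),3),(*pose(60),3)],0)"
```

```text
[ 0.03547039 -0.05320348 -4.90893969] [ 0.67021697 -0.13383987  0.28625931] 34.612620848708154 [-0.44098644 -0.07650515  1.84263351  0.26020749  0.81506821 -0.45754578]
n=1 mm/row 3.9 deg/row 0.43
0 -0.003 0.038 -0.008 -0.009 0.000 -0.004
n=3 mm/row 8.8 deg/row 4.00
0 -0.000 -0.068 -0.056 -0.089 0.000 -0.000; 0 -0.000 -0.064 -0.061 -0.089 0.000 -0.000; 0 -0.000 -0.059 -0.065 -0.089 0.000 -0.000
n=3 mm/row 9.5 deg/row 4.33
0 -0.000 -0.074 -0.060 -0.096 0.000 -0.000; 0 -0.000 -0.069 -0.065 -0.096 0.000 -0.000; 0 -0.000 -0.064 -0.070 -0.096 0.000 -0.000
```

Call:
{"method": "carry_out", "body": {
  "moves": "0 0 0.04 0 0 0 0; 0 0 -0.068 -0.056 -0.089 0 0; 0 0 -0.064 -0.061 -0.089 0 0; 0 0 -0.059 -0.065 -0.089 0 0; 0 0 0 0 0 0 0; 0 0 0 0 0 0 0; 0 0 0 0 0 0 0"
}}

```text
time: 14.8
ee_pos: [0.6517, -0.1326, 0.2962]
eef_rot: [[0.107, 0.678, 0.727], [0.994, -0.072, -0.078], [-0.001, 0.732, -0.682]]
ft_force: [0.6, 0.1, -3.5]
finger_gap: 0.168
grasp_force: 59.9
```

```bash
python3 -c "
from tip import *
s=r.sense();print(s['ft_force'],s['ee_pos'],np.degrees(np.arccos(-s['eef_rot'][2][2])),s['joints'])
plan([(*pose(53),2),(*pose(60),2),(*pose(66),2)],0)"; python3 w.py w6
```

```text
[ 0.6329424   0.10315439 -3.47277052] [ 0.65168972 -0.13263368  0.29620311] 47.03006445742731 [-0.48872246 -0.21712374  2.02207034  0.49419332  0.61154793 -0.68323732]
n=2 mm/row 9.6 deg/row 2.99
0 0.002 -0.084 -0.046 -0.066 0.001 -0.000; 0 0.002 -0.082 -0.050 -0.066 0.001 -0.000
n=2 mm/row 7.7 deg/row 3.50
0 -0.000 -0.057 -0.052 -0.078 0.000 0.000; 0 -0.000 -0.054 -0.055 -0.078 0.000 0.000
n=2 mm/row 6.6 deg/row 3.00
0 0.000 -0.049 -0.045 -0.067 -0.000 0.000; 0 0.000 -0.046 -0.047 -0.067 -0.000 0.000
14.85 [ 0.6516 -0.1325  0.296 ] -6.064475026553647 [-0.4887 -0.2172  2.0224  0.4945  0.6114 -0.6836] 0.16218220191750998
```

```bash
cat > spots.py <<'E'
import sys
from h import *
for n in sys.argv[1:]:
    h=cv2.cvtColor(cv2.imread(f'pics/{n}.png'),cv2.COLOR_BGR2HSV)
    print(n,[np.median(h[y-4:y+5,x-4:x+5].reshape(-1,3),0).astype(int).tolist() for x,y in[(224,189),(217,240),(343,215),(300,185),(340,185),(385,215)]])
E
python3 spots.py w5 w6; python3 -c "
from h import *
for i in range(8):
    imaging
print([round(float(x),2) for x in r.sense()['ft_force']])"
```

```text
w5 [[14, 112, 156], [14, 112, 161], [14, 112, 166], [4, 5, 215], [0, 5, 199], [14, 111, 186]]
w6 [[130, 2, 232], [135, 2, 230], [0, 2, 230], [130, 2, 231], [135, 1, 230], [0, 6, 155]]
[-0.01, -0.11, -3.66]
```

All offcut spots in the tray now read bare metal (grey), so the tray is empty. Level it and go back above the mat.

```bash
python3 -c "
from tip import *
p,R=pose(0);p[2]=.30;q=np.array([.372,-.307,.28])
plan([(p,R,8),(q,down(14.3),12)],0)"
```

```text
n=8 mm/row 11.1 deg/row 5.88
0 0.001 0.079 0.077 0.131 0.000 -0.000; 0 0.001 0.086 0.069 0.131 0.000 -0.000; 0 0.001 0.093 0.060 0.131 0.000 -0.000; 0 0.001 0.099 0.050 0.131 0.000 -0.000; 0 0.001 0.103 0.040 0.131 0.000 -0.000; 0 0.001 0.107 0.029 0.131 0.000 -0.000; 0 0.000 0.109 0.018 0.131 0.000 -0.000; 0 0.000 0.110 0.006 0.131 0.000 -0.000
n=12 mm/row 33.6 deg/row 1.69
0 -0.169 -0.290 0.017 0.000 0.000 -0.038; 0 -0.161 -0.295 0.017 0.000 0.000 -0.038; 0 -0.152 -0.300 0.017 0.000 0.000 -0.038; 0 -0.143 -0.304 0.017 0.000 0.000 -0.038; 0 -0.134 -0.308 0.017 0.000 0.000 -0.038; 0 -0.125 -0.312 0.017 0.000 0.000 -0.038; 0 -0.115 -0.315 0.017 0.000 0.000 -0.038; 0 -0.106 -0.319 0.017 0.000 0.000 -0.038; 0 -0.097 -0.322 0.017 0.000 0.000 -0.038; 0 -0.087 -0.324 0.017 0.000 0.000 -0.038; 0 -0.077 -0.327 0.017 0.000 0.000 -0.038; 0 -0.068 -0.329 0.017 0.000 0.000 -0.038
```

Call:
{"method": "carry_out", "body": {
  "moves": "0 0 0.08 0.077 0.131 0 0; 0 0 0.086 0.07 0.131 0 0; 0 0 0.093 0.06 0.131 0 0; 0 0 0.1 0.05 0.131 0 0; 0 0 0.103 0.04 0.131 0 0; 0 0 0.107 0.03 0.131 0 0; 0 0 0.11 0.018 0.131 0 0; 0 0 0.11 0.006 0.131 0 0; 0 0 0 0 0 0 0"
}}

```text
time: 15.75
ee_pos: [0.742, -0.1421, 0.2949]
eef_rot: [[0.107, 0.994, -0.005], [0.994, -0.107, 0.001], [0.0, -0.005, -1.0]]
ft_force: [0.8, 0.2, -3.9]
finger_gap: 0.163
grasp_force: 59.9
```

Call:
{"method": "carry_out", "body": {
  "moves": "0 -0.17 -0.29 0.017 0 0 -0.038; 0 -0.16 -0.295 0.017 0 0 -0.038; 0 -0.15 -0.3 0.017 0 0 -0.038; 0 -0.145 -0.305 0.017 0 0 -0.038; 0 -0.135 -0.31 0.017 0 0 -0.038; 0 -0.125 -0.31 0.017 0 0 -0.038; 0 -0.115 -0.315 0.017 0 0 -0.038; 0 -0.105 -0.32 0.017 0 0 -0.038; 0 -0.095 -0.32 0.017 0 0 -0.038; 0 -0.085 -0.325 0.017 0 0 -0.038; 0 -0.075 -0.325 0.017 0 0 -0.038; 0 -0.07 -0.33 0.017 0 0 -0.038"
}}

```text
time: 16.95
ee_pos: [0.37, -0.3073, 0.2799]
eef_rot: [[-0.25, 0.968, -0.001], [0.968, 0.25, -0.003], [-0.003, -0.001, -1.0]]
ft_force: [-0.5, -0.6, -2.7]
finger_gap: 0.163
grasp_force: 59.9
```

```bash
python3 w.py w7;python3 spots.py w7; python3 -c "
from h import *
im=imaging.grab_frame('top');cv2.imwrite('pics/t7.png',im)
print(r.sense()['ft_force'])
a=cv2.resize(im[110:290,275:455],(400,400));b=cv2.resize(cv2.imread('pics/w7.png'),(400,400));cv2.imwrite('pics/v7.png',cv2.hconcat([a,b]))
plan([([.372,-.307,.0985],down(14.3),6)],0)"
```

```text
17.0 [ 0.3666 -0.309   0.2795] 14.338291393176846 [-0.9337 -0.2232  1.8953 -0.0062  1.4688 -1.1833] 0.16418587939358897
w7 [[135, 2, 236], [135, 2, 236], [0, 6, 183], [0, 5, 189], [135, 2, 236], [0, 6, 179]]
[ 0.35262258 -0.35042287 -2.48246621]
n=6 mm/row 30.2 deg/row 0.04
0 0.001 0.007 0.302 -0.001 0.001 -0.001; 0 0.001 0.006 0.302 -0.001 0.001 -0.001; 0 0.001 0.006 0.302 -0.001 0.001 -0.001; 0 0.001 0.006 0.302 -0.001 0.001 -0.001; 0 0.001 0.006 0.302 -0.001 0.001 -0.001; 0 0.001 0.006 0.302 -0.001 0.001 -0.001
```

View pics/v7.png

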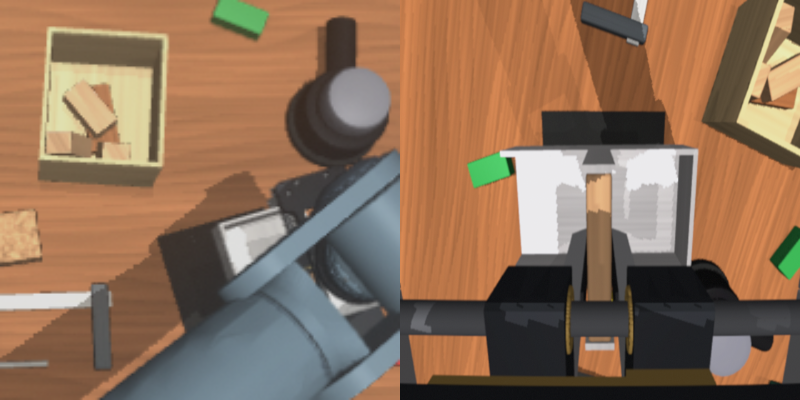

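All three offcuts are in bin_b, at (88,105), (65,143) and (115,150) in the left panel. The tray is empty and above its mat. Set it down.

Call:
{"method": "carry_out", "body": {
  "moves": "0 0 0.01 0.3 0 0 0; 0 0 0.01 0.4 0 0 0; 0 0 0 0.4 0 0 0; 0 0 0 0.35 0 0 0; 0 0 0 0.2 0 0 0; 0 0 0 0.1 0 0 0; 0 0 0 0.04 0 0 0; 0 0 0 0.02 0 0 0; 0 0 0 0 0 0 0; 0 0 0 0 0 0 0"
}}

```text
time: 18.05
ee_pos: [0.3729, -0.3068, 0.0992]
eef_rot: [[-0.249, 0.969, -0.002], [0.969, 0.249, -0.002], [-0.001, -0.002, -1.0]]
ft_force: [-0.3, -0.6, -3.1]
finger_gap: 0.164
grasp_force: 59.9
```

Call:
{"method": "carry_out", "body": {
  "moves": "0 0 0 0.02 0 0 0; 0 0 0 0.01 0 0 0; 0 0 0 0 0 0 0; 0 0 0 0 0 0 0"
}}

```text
time: 18.45
ee_pos: [0.3727, -0.3069, 0.0965]
eef_rot: [[-0.249, 0.969, -0.002], [0.969, 0.249, -0.001], [-0.0, -0.002, -1.0]]
ft_force: [-2.8, 0.5, 5.7]
finger_gap: 0.165
grasp_force: 59.9
```

Contact at the pick-up height (0.0965, +5.7 N). Release, then rise clear.

Call:
{"method": "carry_out", "body": {
  "moves": "0.7 0 0 0 0 0 0; 0.7 0 0 0 0 0 0; 0.7 0 0 0 0 0 0; 0.7 0 0 0 0 0 0; 0.7 0 0 0 0 0 0; 0.7 0 0 -0.2 0 0 0; 0.7 0 0 -0.4 0 0 0; 0.7 0 0 -0.45 0 0 0; 0.7 0 0 -0.4 0 0 0; 0.7 0 0 -0.1 0 0 0; 0.7 0 0 0 0 0 0; 0.7 0 0 0 0 0 0"
}}

```text
time: 19.65
ee_pos: [0.3722, -0.3055, 0.2482]
eef_rot: [[-0.249, 0.969, -0.005], [0.969, 0.249, 0.002], [0.004, -0.004, -1.0]]
ft_force: [-0.1, 0.3, -0.0]
finger_gap: 0.696
grasp_force: 0.0
```

```bash
python3 w.py w8
python3 - <<'E'
from h import *
import pickle
np.set_printoptions(precision=3,suppress=True)
W=pickle.load(open('pics/w8.pkl','rb'));im=cv2.imread('pics/w8.png');h=cv2.cvtColor(im,cv2.COLOR_BGR2HSV)
m=((h[...,1]<40)&(h[...,2]>120)).astype(np.uint8);m[270:]=0;m[:80]=0
m=cv2.morphologyEx(m,cv2.MORPH_CLOSE,np.ones((25,25)))
c=max(cv2.findContours(m,0,2)[0],key=cv2.contourArea);b=cv2.boxPoints(cv2.minAreaRect(c));print(b,onz(W,b,.049),onz(W,b,.049).mean(0))
# offcuts / bystanders: difference of top pictures before and after
a=cv2.imread('pics/top0.png');t=imaging.grab_frame('top');cv2.imwrite('pics/t8.png',t)
for n,(x,y,w,hh) in dict(clamp=(232,235,95,50),block=(250,202,46,30),glue=(103,150,40,34),sander=(405,135,48,52)).items():
    d=cv2.phaseCorrelate(np.float32(cv2.cvtColor(a[y:y+hh,x:x+w],6)),np.float32(cv2.cvtColor(t[y:y+hh,x:x+w],6)));print(n,d)
E
```

```text
19.7 [ 0.372  -0.3052  0.2476] 14.396925806131458 [-0.922  -0.1937  1.9278 -0.0023  1.4136 -1.1728] 0.700344852202506
[[194.975 147.05 ]
 [362.989 145.65 ]
 [363.912 256.384]
 [195.898 257.784]] [[ 0.272 -0.282  0.049]
 [ 0.446 -0.236  0.049]
 [ 0.485 -0.355  0.049]
 [ 0.298 -0.405  0.049]] [ 0.376 -0.319  0.049]
clamp ((-0.03306916102303603, -0.06625572659356394), 0.7544755450884502)
block ((0.016284021589910935, -0.027047788579002585), 1.0060312315821647)
glue ((0.019280034418592606, 0.03751324756345298), 1.0033978511889776)
sander ((0.05247134038766532, 0.4965660057950032), 0.9286257926328683)
```

The tray rectangle centres about 19 mm from the mat centre, with the bar end inflating that figure. The bystanders have not moved. Handing in.

```bash
python3 -c "
from rig import close_job
print(close_job())"
```

```text
the job is handed in; nothing more can be done
None
```

The job is handed in; no verdict came back, but my last measurements and pictures show the lid centred and released on full bin_a, all three offcuts in bin_b, the empty tray upright on its mat and the bystanders unmoved, at about 20 s of the 72 s allowed.

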